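# Pin the clamshell bearing jig shut and hold it pressed

### The job

Fold the open leaf of the metal clamshell jig down over the bearing, then take the locking pin (the one with the tall slim grip) from the stand and push it down through the hole in the leaf into the hole in the base. The leaf sits on spring bumpers, so press the pin home with its collar on the leaf until the two halves are fully shut, and finish like that: still gripping the pin and pressing the jig shut, letting go of nothing. Leave the short round-knobbed plug in the stand.

Things in the scene. Friction and masses are not known exactly. Their poses are not given: they have to be found in the camera images.
- jig_hinge (a point): middle of the hinge axis of the jig, 28.5 mm above the table; the jig is screwed down. Dark steel base block 130 mm (jig's x, from 120 mm before to 10 mm behind the axis) by 100 mm (y) by 28 mm high, on a 132 mm wide flange. Axes are the jig's: x level from the pin hole to the hinge (roughly away from the robot), y along the hinge axis, z up
- leaf (a joint): opening angle a of the leaf, rad: 0 fully shut, positive = its end nearer the robot lifted (0.4 to 0.75 at first). Stiff hinge (0.16 N m): it stays where left. Below 0.06 spring bumpers push it up: about 8 N down at the pin hole shuts it fully; let go, it rises to about 0.05. Leaf point r from the axis, h above the underside: x = -r cos a + h sin a, z = r sin a + h cos a from jig_hinge
- leaf_hole (a point): centre of the pin hole's mouth on the leaf's outer (upper) face, 95 mm from the hinge axis; hole 12.5 mm wide, chamfered, right through. The leaf is an aluminium plate 12 mm thick, 96 mm wide, from 10 to 117 mm from the axis, with a 7 mm tab beyond at the middle and an 18 mm round window 50 mm from the axis. Axes turn with the leaf, z = outer normal
- leaf_press (a point): a bare flat place on the leaf's outer face, 30 mm along +y of the leaf hole and 95 mm from the hinge axis, good for pushing the leaf down. Tall black computer towers stand behind the left half of the work surface, their fronts at about x = 0.62 m: keep the gripper's body clear of them
- jig_hole (a point): centre of the mouth of the pin hole in the top of the jig's base, 28 mm above the table, 95 mm from the hinge axis; hole 12.5 mm wide, 22 mm deep; straight under the leaf's hole when the leaf is shut. A steel ball bearing, 26 mm across, is seated flush in the base 45 mm from this hole towards the hinge
- stand: grey plastic parking block fixed to the table, 60 mm (its x) by 128 mm (its y), 36 mm high, with two 17 mm holes, 64 mm apart along its y, one for the pin and one for the plug; origin at the centre of its underside, z up
- pin_grip (a point): grip centre of the locking pin, 60 mm above its tip. It stands upright in the stand: ribbed black round grip 16 mm across, from 34 to 80 mm above the tip; below it a steel collar 24 mm across and 4 mm thick, then a shank 10 mm thick and 30 mm long with a tapered nose. z runs from tip to grip
- pin_tip (a point): lower end of the locking pin's shank, on its axis, 30 mm below the underside of the collar; with the pin fully home in the shut jig it is 10.5 mm above the table
- plug_knob (a point): centre of the round black knob of the plug, the other thing in the stand: knob 28 mm across and 19 mm high on a collar 24 mm across and a shank 14 mm thick that does not fit the jig; it stays in the stand

How it is judged (in metres and radians):
On the way, in this order (a step that is already met when the one before it is completed fails the run):
1. the leaf is folded down onto its bumpers (value of joint leaf below 0.08 rad), for 0.1 s.
2. the locking pin has gone through the leaf into the base's hole (z of pin_tip in the frame of jig_hole below -0.006 m and horizontal distance between pin_tip and jig_hole below 0.004 m), for 0.1 s.
At the end, for the whole second after the job is handed in: The gripper still holds the pin, upright (0.1 rad), within 4 mm of the hole axis and 15 mm or more deep in the base, its collar pressing the leaf with over 2.5 N; leaf open less than 0.015 rad; plug moved less than 20 mm (value of joint leaf below 0.015 rad and z of pin_tip in the frame of jig_hole below -0.015 m and horizontal distance between pin_tip and jig_hole below 0.004 m and angle between pin_grip's own z axis and vertical below 0.1 rad and contact force between pin and leaf above 2.5 N and contact force between the fingers and pin above 2 N and distance of plug_knob from where it was at the start of the episode below 0.02 m); the arm keeps its last pose, push and grip.
It also fails if it takes over 51 s, if anything falls off the work surface, if the arm or the gripper's body presses on something with over 40 N, if the wrist force passes 120 N, or if a joint passes its speed limit or range.

### The arm

A 6-joint arm with a two-finger parallel gripper is mounted at the origin on a cart in front of the work surface, level with it; the furniture and walls round the work are solid. World frame = base frame: x ahead of the robot, y to its left, z up, the work surface at z = 0. Lengths are in mm, angles in rad, forces in N, time in s.
With the tool pointing down it reaches from about 275 to 1000 mm from the base axis. Payload 8.4 kg.
Tool frame: the origin (TCP) lies on the centre line of the jaws, within the pads' length; the fingertips stand 14 mm ahead of it and the grasp point (between the pads) lies 5 mm behind it; z points along the fingers, y is the line along which they close (so a half turn about z gives the same grasp; the last joint's range is limited). The gripper opens to 85 mm and grips with 20 to 120 N. Pads are 22 mm wide; open, the fingers measure 114 mm over their backs; the gripper's body (76 mm by 85 mm) begins 54 mm behind the grasp point. The pads swing forward as they close: fully open they stand 13 mm farther back than shut.
Start: joints at [-1.283, 0.353, 1.633, -0, 1.155, -0.002], TCP at [178.599, -598.941, 245.281] pointing down, gripper open.
Joint ranges: [-2.63, 2.63], [-0.92, 2.1], [0.06, 2.66], [-1.3, 4.44], [0, 2.69], [-3.02, 3.02]. Speed limits (rad/s): [2.22, 2.22, 2.79, 3.14, 3.14, 3.14].

### API

Orientations are given as a unit quaternion [w, x, y, z].
In Python, from cell import observe, viewer, finish_job, finder gives the robot as it stands.
- The arm moves only by the shell command python3 -m handwheel 'ROWS'. ROWS is a JSON object of lists of equal length, an entry for each row: "travel": the shift along the tool's x, y, z in cm, a list of three; "twist": the turn about the tool's z in rad; "hand": the finger opening in cm, from 0 to 8.54. A call has 1 to 8 rows; each row shifts and turns the commanded pose from where the row before left it, along the tool's axes as they then stand; what a row does not reach is not made up. A row lasts 1/8 s, in which the tool goes at most 62.5 mm and 10.7 degrees, less where a joint would pass 70% of its speed; a pose out of reach is approached as far as the arm can. A call with a gripper value outside its range is refused whole. The fingers move at their own pace and stop on an object; the grip force is fixed at half the most. Time passes only in rows, so rows that do not move let the fingers close. It gives the time, the measured TCP pose, the force, the opening and the grip force at its end, in the units of the state.
- observe(): the state, without advancing time (a new reading comes with each control period).
- viewer.read_camera(name): name is "scene" or "top"; returns a dict with "image" (384x512x3 uint8, red, green, blue), "depth" (384x512 float32, mm along the optical axis (not along the pixel's ray), 0 where there is no reading), "fx", "fy", "cx", "cy" (pixels), "rvec" (rotation vector, rad) and "tvec" (3), from world to camera coordinates, as OpenCV has them. Camera axes: x right, y down, z forward; pixel columns grow to the right and rows downward; lengths in mm; the calibration is good to about 2 mm. A picture is of the moment at which its call begins.
- finish_job(): hands the job in; it is judged then, once.
Trained networks look in the newest picture that a camera, given by its name, has taken for a name from the list of things; names that differ only in an ending like _2 or _b are one class to them, and where a whole thing is asked for, a point or a joint stands for the part that bears it (a point fixed in the world has none). Each returns a list of dicts, best first, with "score" (0 to 1); they miss things now and then, are a little off and sometimes report something else, mostly with a low value. They report only what shows in the picture. A call takes as long as a camera call.
- finder.spot_in(thing, camera): "bbox" ([left, top, right, bottom] in pixels, round what is visible of it).
- finder.silhouettes(thing, camera): "region" (384x512 bool, what is visible of it) and "bbox" ([left, top, right, bottom] in pixels, round what is visible of it).
The state is a dict: "time_s": time; "joint_positions": joint angles; "qvel": joint speeds; "tau": joint torques, N m; "ee_pos": TCP position; "tool_rot": TCP orientation; "force": force on the tool from outside, world axes, zero at the start; "moment": the same for the moment, N m; "finger_gap": opening from 0.0 (shut) to 1.0 (fully open); "grasp_force": force on a finger pad.
Only numpy, scipy, OpenCV 4.12 (cv2) and the standard library are available. Lean on these libraries where they do the work, as an engineer would, in place of code of your own. Each camera call takes 0.05 s, during which the arm holds its last target. There are 200 camera calls.

## Working session

There is one attempt and no reset: what is moved stays moved. The work goes in short steps, Python scripts to look and compute and a shell command to move; the robot and the scene stay as the last step left them, time stands still between calls to the robot, and variables do not carry over. Pictures are saved under pics/ and viewed, at most 10 in all, crops included, and the job is handed in when it is done.

```bash
ls; mkdir -p pics
cat > h.py <<'E'
import numpy as np, cv2
from cell import observe, viewer, finder
def cam(n):
    c=viewer.read_camera(n); R=cv2.Rodrigues(np.array(c['rvec'],float))[0]; t=np.array(c['tvec'],float).ravel()
    c['R']=R;c['t']=t; return c
def world(c,u,v,d):
    p=np.stack([(u-c['cx'])/c['fx']*d,(v-c['cy'])/c['fy']*d,d*np.ones_like(u,dtype=float)],-1)
    return (p-c['t'])@c['R']
def cloud(c,m):
    v,u=np.nonzero(m&(c['depth']>0)); return world(c,u.astype(float),v.astype(float),c['depth'][v,u])
def atz(c,u,v,z):
    o=-c['R'].T@c['t']; r=c['R'].T@np.array([(u-c['cx'])/c['fx'],(v-c['cy'])/c['fy'],1]); return o+r*(z-o[2])/r[2]
def proj(c,p):
    q=np.atleast_2d(p)@c['R'].T+c['t']; return np.stack([q[:,0]/q[:,2]*c['fx']+c['cx'],q[:,1]/q[:,2]*c['fy']+c['cy']],-1)
E
python3 - <<'E'
from h import *
np.set_printoptions(precision=1,suppress=True)
o=observe(); print(o)
ims=[]
for n in('scene','top'):
    c=cam(n); cv2.imwrite(f'pics/{n}0.png',c['image'][...,::-1]); print(n,c['fx'],c['cx'],c['cy'],-c['R'].T@c['t'],c['R'][2])
    for th in('jig_hinge','leaf','leaf_hole','jig_hole','stand','pin_grip','pin_tip','plug_knob'):
        try:
            for r in finder.silhouettes(th,n)[:2]:
                P=cloud(c,r['region']); print(th,round(r['score'],2),np.round(r['bbox']),len(P),np.median(P,0) if len(P) else '',P.min(0) if len(P) else '',P.max(0) if len(P) else '')
        except Exception as e: print(th,e)
E
```

```text
pics
{'time_s': 0.0, 'joint_positions': array([-1.3,  0.4,  1.6,  0. ,  1.2, -0. ]), 'qvel': array([ 0.,  0., -0., -0.,  0., -0.]), 'tau': array([ -0. , -60.5, -34.2,   0. ,   0. ,  -0. ]), 'ee_pos': array([ 178.5, -598.5,  244.6]), 'tool_rot': array([-0. ,  1. ,  0.1, -0. ]), 'force': array([-0.9,  0. , -0. ]), 'moment': array([ 0., -0.,  0.]), 'grasp_force': 0.0, 'finger_gap': 0.9989749082794598}
scene 457.0716480251477 257.2889329773871 198.95467646557663 [-113.1 -340.2  594.4] [ 0.7  0.4 -0.6]
jig_hinge 0.65 [150. 161. 235. 224.] 3189 [472.2 140.2  27.8] [426.5  93.   -2. ] [602.7 322.7 106.6]
leaf 0.61 [159. 163. 228. 181.] 601 [471.4 143.5  94.1] [449.4 111.   -1.5] [605.7 297.6 106.6]
leaf_hole 0.67 [161. 161. 226. 182.] 630 [472.1 144.2  93.7] [449.4 111.   -0.9] [603.3 265.1 106.6]
jig_hole 0.79 [151. 159. 234. 225.] 3247 [471.5 140.4  27.7] [426.5  92.9  -2. ] [602.9 324.8 106.6]
stand 0.62 [312. 227. 383. 270.] 2292 [ 475.  -187.8   34.9] [ 441.1 -253.5   -1.9] [ 571.4 -107.6   55.9]
pin_grip 0.49 [324. 217. 337. 243.] 267 [ 472.8 -156.8   60. ] [ 464.6 -166.    35.8] [ 48
[... 467 characters left out ...]
 1555 [495.5 160.1  78.4] [449.4 112.6  27.1] [552.5 209.  107.3]
leaf_hole 0.57 [171. 162. 218. 204.] 1633 [495.2 160.6  77.6] [449.4 112.6  -5.1] [552.2 236.4 107.3]
leaf_hole 0.29 [349. 172. 360. 186.] 117 [ 501.  -211.6   55.4] [ 487.4 -225.6   33. ] [ 515.9 -199.5   61.2]
jig_hole 0.69 [172. 157. 228. 215.] 2719 [487.5 150.7  52.2] [426.5  93.9  -5.1] [564.9 231.6 107.3]
stand 0.93 [314. 165. 362. 204.] 983 [ 486.6 -177.8   35.1] [ 440.8 -244.5    0.2] [ 539.9 -116.5   83.9]
pin_tip 0.65 [321. 188. 332. 194.] 79 [ 475.9 -150.1   72.1] [ 467.  -162.8   34. ] [ 489.5 -143.2   87.9]
plug_knob 0.68 [349. 175. 359. 186.] 87 [ 498.9 -211.6   56.3] [ 487.4 -222.7   47.5] [ 511.3 -201.1   61.2]
```

Run:
```python
import cv2,numpy as np
a=cv2.imread('pics/scene0.png');b=cv2.imread('pics/top0.png')
f=lambda i,x,y,w,h:cv2.resize(i[y:y+h,x:x+w],(400,300),interpolation=cv2.INTER_CUBIC)
cv2.imwrite('pics/m0.png',np.vstack([np.hstack([cv2.resize(a,(400,300)),f(a,140,135,120,90)]),np.hstack([f(b,150,140,100,75),f(b,290,150,100,75)])]))
```

```text
(no output)
```

View pics/m0.png

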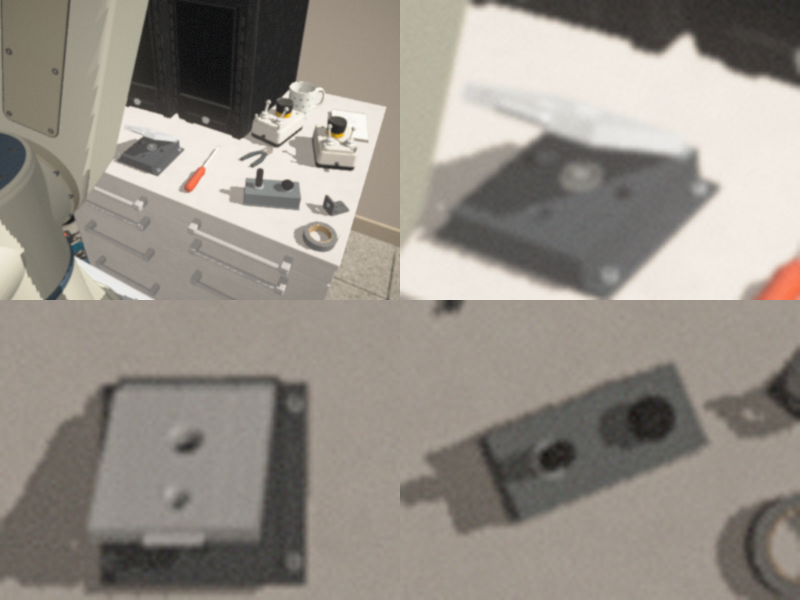

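```bash
cat > jig.py <<'E'
from h import *
np.set_printoptions(precision=3,suppress=True)
def leaf(verbose=True):
    out=[]
    for n in('top','scene'):
        c=cam(n); r=finder.silhouettes('leaf',n)
        if not r: continue
        m=cv2.erode(r[0]['region'].astype(np.uint8),np.ones((3,3)))>0
        P=cloud(c,m); P=P[(P[:,2]>30)&(P[:,2]<150)]
        for _ in range(6):
            q=P.mean(0); nn=np.linalg.svd(P-q,full_matrices=False)[2][2]; nn*=np.sign(nn[2]); d=(P-q)@nn; P=P[abs(d)<max(2.5*d.std(),1.5)]
        a=np.arccos(nn[2]); print(n,len(P),'normal',nn,'a',a,'res',d.std(),'yaw',np.arctan2(-nn[1],-nn[0]) ,'mean',q)
        # outward normal has x comp toward -x_dir? tilt: leaf end at -x lifted => normal leans to +x
    return
if __name__=='__main__':
    leaf()
    c=cam('top'); 
    r=finder.silhouettes('jig_hinge','top')[0]; P=cloud(c,r['region'])
    B=P[(abs(P[:,2]-28)<4)]; print('base top pts',len(B),B.min(0),B.max(0))
    r=finder.silhouettes('leaf','top')[0]
    cnt=max(cv2.findContours(r['region'].astype(np.uint8),0,1)[0],key=len); print('leaf quad',cv2.boxPoints(cv2.minAreaRect(cnt)).round(1).tolist())
    g=cv2.GaussianBlur(cv2.cvtColor(c['image'],cv2.COLOR_RGB2GRAY),(0,0),.7)
    print(g[155:216:1,164:234:2][::2])
    print('stand')
    r=finder.silhouettes('stand','top')[0]; cnt=max(cv2.findContours(r['region'].astype(np.uint8),0,1)[0],key=len)
    for b in cv2.boxPoints(cv2.minAreaRect(cnt)): print(b,atz(c,*b,36))
    for n in('top','scene'):
        c=cam(n)
        P=cloud(c,np.ones(c['depth'].shape,bool)); S=P[(abs(P[:,0]-475)<40)&(abs(P[:,1]+155)<25)&(P[:,2]>50)&(P[:,2]<95)]
        T=S[S[:,2]>80]; print(n,'pin',len(S),S.mean(0),S.min(0),S.max(0),'top',len(T),T.mean(0) if len(T) else '')
E
python3 jig.py
```

```text
top 1319 normal [ 0.569 -0.     0.822] a 0.6054788834878899 res 1.185003965435047 yaw 3.14126628945119 mean [498.49  160.637  76.566]
scene 468 normal [ 0.537 -0.032  0.843] a 0.5679573438709414 res 3.2728755575696438 yaw 3.082760765928305 mean [476.776 143.738  89.202]
base top pts 605 [428.133 110.653  24.054] [558.397 210.963  31.973]
leaf quad [[172.0, 161.0], [217.0, 161.0], [217.0, 201.0], [172.0, 201.0]]
[[151 152 151 ... 152 154 152]
 [151 150 151 ... 153 153 153]
 [150 150 151 ... 153 154 153]
 ...
 [124 119 121 ... 152 152 152]
 [151 147 148 ... 151 151 152]
 [150 150 150 ... 152 153 153]]
stand
[308.684 184.82 ] [ 490.153 -109.572   36.   ]
[357.94  164.439] [ 539.083 -230.281   36.   ]
[366.919 186.137] [ 485.732 -250.429   36.   ]
[317.663 206.519] [ 437.105 -130.358   36.   ]
top pin 53 [ 476.674 -151.513   79.494] [ 469.251 -159.566   52.966] [ 485.115 -145.206   87.865] top 37 [ 477.223 -153.064   84.862]
scene pin 185 [ 474.045 -155.808   72.095] [ 468.97  -162.605   50.173] [ 483.653 -146.874   88.156] top 65 [ 475.58  -155.3     84.938]
```

```bash
cat > go.py <<'E'
import sys
from h import *
from scipy.spatial.transform import Rotation as Ro
np.set_printoptions(precision=3,suppress=True)
def go(tgt):
    o=observe(); q=np.array(o['tool_rot']); R=Ro.from_quat(q[[1,2,3,0]])
    print('t',o['time_s'],'pos',o['ee_pos'],'F',o['force'],'gap',o['finger_gap'],'gf',o['grasp_force'],'z',R.as_matrix()[:,2],'ydir',R.as_matrix()[:,1])
    print('d_world',np.array(tgt)-o['ee_pos'],'travel cm',R.inv().apply(np.array(tgt)-o['ee_pos'])/10)
if __name__=='__main__': go([float(v) for v in sys.argv[1:4]])
E
python3 go.py 462 190 150
python3 - <<'E'
from h import *
c=cam('top'); a=.606
print('hole',atz(c,194.4,188.7,28.5+95*np.sin(a)+12*np.cos(a)),'win',atz(c,196.3,174.5,28.5+50*np.sin(a)+12*np.cos(a)))
E
```

```text
t 1.4 pos [ 178.607 -598.954  245.279] F [-1.133 -0.317  0.033] gap 0.9977815500416046 gf 0.0 z [ 0. -0. -1.] ydir [ 0.286 -0.958  0.   ]
d_world [283.393 788.954 -95.279] travel cm [ 49.703 -67.507   9.528]
hole [478.40268847 159.48927113  92.47370301] win [514.37275487 160.24572494  66.84240978]
```

```bash
python3 -m handwheel '{"travel":[[3.1,-4.2,0],[3.1,-4.2,0],[3.1,-4.2,0],[3.1,-4.2,0],[3.1,-4.2,0],[3.1,-4.2,0],[3.1,-4.2,0],[3.1,-4.2,0]],"twist":[0,0,0,0,0,0,0,0],"hand":[0,0,0,0,0,0,0,0]}'; python3 go.py 462 190 150
```

```text
time_s: 2.45
ee_pos: [320.7, -204.7, 245.6]
tool_rot: [0.0, 0.99, 0.144, 0.0]
force: [1.3, -0.4, 0.5]
finger_gap: -0.002
grasp_force: 0.0
t 2.45 pos [ 320.663 -204.665  245.612] F [ 1.293 -0.419  0.466] gap -0.002354004845101983 gf 0.0 z [ 0.001 -0.001 -1.   ] ydir [ 0.285 -0.958  0.001]
d_world [141.337 394.665 -95.612] travel cm [ 24.797 -33.802   9.555]
```

```bash
python3 -m handwheel '{"travel":[[3.1,-4.2,0],[3.1,-4.2,0],[3.1,-4.2,0],[3.1,-4.2,1],[3.1,-4.2,2],[3.1,-4.2,2],[3.1,-4.2,2],[3.1,-4.2,2]],"twist":[0,0,0,0,0,0,0,0],"hand":[0,0,0,0,0,0,0,0]}'; python3 go.py 462 190 58
```

```text
time_s: 3.45
ee_pos: [462.5, 188.7, 154.8]
tool_rot: [-0.0, 0.989, 0.145, 0.0]
force: [0.3, -0.7, 1.3]
finger_gap: 0.003
grasp_force: 0.0
t 3.45 pos [462.457 188.699 154.814] F [ 0.291 -0.726  1.313] gap 0.002651157085504654 gf 0.0 z [ 0.001  0.    -1.   ] ydir [ 0.286 -0.958  0.   ]
d_world [ -0.457   1.301 -96.814] travel cm [-0.014 -0.138  9.681]
```

```bash
python3 -m handwheel '{"travel":[[0,0,2],[0,0,1.5],[0,0,1.2],[0,0,1],[0,0,1],[0,0,1],[0,0,0.8],[0,0,0]],"twist":[0,0,0,0,0,0,0,0],"hand":[0,0,0,0,0,0,0,0]}'; python3 go.py 462 190 58
```

```text
time_s: 4.45
ee_pos: [461.6, 186.6, 69.7]
tool_rot: [0.0, 0.99, 0.144, -0.0]
force: [0.2, 0.6, -0.4]
finger_gap: 0.001
grasp_force: 0.0
t 4.45 pos [461.588 186.621  69.66 ] F [ 0.178  0.588 -0.371] gap 0.0005075736977606669 gf 0.0 z [-0.001 -0.    -1.   ] ydir [ 0.286 -0.958  0.   ]
d_world [  0.412   3.379 -11.66 ] travel cm [ 0.137 -0.312  1.166]
```

```bash
python3 -m handwheel '{"travel":[[0,0,0.6],[0,0,0.4],[0,0,0.3],[0,0,0.1],[0,0,0]],"twist":[0,0,0,0,0],"hand":[0,0,0,0,0]}'; python3 go.py 462 190 56
python3 - <<'E'
from h import *
a=cam('scene')['image'];b=cam('top')['image']
f=lambda i,x,y,w,h:cv2.resize(i[y:y+h,x:x+w],(400,300),interpolation=cv2.INTER_CUBIC)
cv2.imwrite('pics/m1.png',np.hstack([f(a,120,105,140,120),f(b,140,120,120,90)])[...,::-1])
E
```

```text
time_s: 5.08
ee_pos: [461.6, 186.8, 56.2]
tool_rot: [0.0, 0.99, 0.144, -0.0]
force: [-2.7, 1.1, 3.5]
finger_gap: -0.003
grasp_force: 1.3
t 5.075 pos [461.565 186.789  56.247] F [-2.697  1.07   3.49 ] gap -0.002819342187911942 gf 1.2913020292762667 z [-0.001 -0.    -1.   ] ydir [ 0.286 -0.958 -0.   ]
d_world [ 0.435  3.211 -0.247] travel cm [ 0.133 -0.295  0.025]
```

View pics/m1.png

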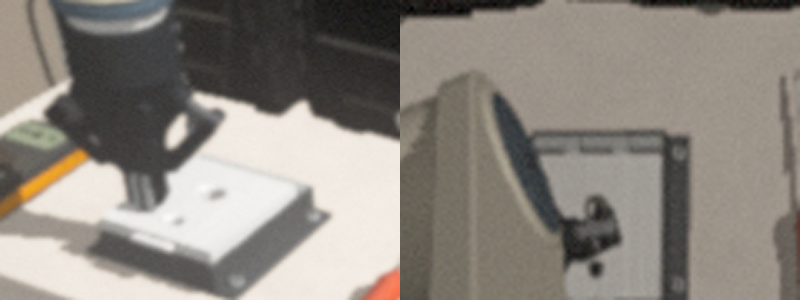

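```bash
python3 -m handwheel '{"travel":[[0,0,-2],[0,0,-3],[0,0,-4],[-1,3,-2],[-1.5,5,0],[-1.5,5,0],[-1.5,5,0],[-1.5,5,0]],"twist":[0,0,0,0,0,0,0,0],"hand":[0,0,0,4.5,4.5,4.5,4.5,4.5]}'; python3 go.py 477 -153.5 150
```

```text
time_s: 6.18
ee_pos: [460.8, -55.5, 166.5]
tool_rot: [0.0, 0.99, 0.145, 0.001]
force: [0.7, 0.3, 0.5]
finger_gap: 0.527
grasp_force: 0.0
t 6.175 pos [460.802 -55.475 166.478] F [0.668 0.254 0.547] gap 0.5273376885858371 gf 0.0 z [ 0.001 -0.    -1.   ] ydir [ 0.286 -0.958  0.001]
d_world [ 16.198 -98.025 -16.478] travel cm [-1.254  9.855  1.654]
```

Run:
```python
from h import *
np.set_printoptions(precision=1,suppress=True)
for n in('top','scene'):
    c=cam(n); cv2.imwrite(f'pics/{n}2.png',c['image'][...,::-1])
    r=finder.silhouettes('leaf',n)
    if r:
        P=cloud(c,cv2.erode(r[0]['region'].astype(np.uint8),np.ones((3,3)))>0); P=P[(P[:,2]>34)&(P[:,2]<60)]
        A=np.c_[P[:,:2]-[549,160],np.ones(len(P))]; k=np.linalg.lstsq(A,P[:,2],rcond=None)[0]; print(n,len(P),k.round(3),P.min(0),P.max(0),P.mean(0))
    # dark blob near expected hole
    u,v=proj(c,[454,160,44])[0]; g=cv2.cvtColor(c['image'],cv2.COLOR_RGB2GRAY).astype(float)
    v0,u0=int(round(v)),int(round(u)); w=g[v0-8:v0+9,u0-8:u0+9]; print(n,'exp',u,v); print(w.astype(int)[:, :])
    r=finder.silhouettes('pin_grip',n)
    for x in r[:1]:
        P=cloud(c,x['region']); P=P[P[:,2]>50]; print('pin',x['bbox'],P.mean(0) if len(P) else '', proj(c,[477,-153.5,86]),proj(c,[477,-153.5,60]))
```

```text
top 1502 [-0.1 -0.  39.5] [427.9 113.7  34.1] [547.1 206.6  50.6] [485.4 159.9  42.9]
top exp 198.01271067495014 200.29005197901782
[[154 152 152 155 152 154 154 153 154 153 152 157 153 155 157 157 156]
 [151 151 152 154 155 148 157 157 155 152 155 155 152 153 155 154 157]
 [155 152 152 155 153 154 157 156 152 156 154 152 156 154 154 154 156]
 [153 154 154 156 155 154 157 154 156 152 154 155 154 154 156 155 156]
 [154 153 157 153 152 157 154 152 147 152 153 156 155 156 153 153 157]
 [152 151 155 153 155 153 152 136 126 132 148 156 156 150 153 156 154]
 [151 156 152 153 155 153 139 105  89  98 129 150 155 154 155 155 157]
 [153 155 151 157 157 150 118  73  46  66 106 151 159 152 154 156 156]
 [155 154 154 156 156 146 103  51  32  47  99 144 156 156 154 158 156]
 [153 153 153 155 157 149 101  52  42  67 113 148 155 157 152 153 156]
 [151 153 149 145 146 146 122  88  85 107 135 154 156 154 152 155 158]
 [144 136 134 117 122 139 133 128 126 140 151 156 155 156 152 151 158]
 [108 111 109 106 106 111 121 132 142 153 155 158 155 156 155 153 159]
 [ 97 106 103 105  99 103 111 113 118 137 145
[... 968 characters left out ...]
38 236 225 208 197 202 222 233 238 238 238]
 [159 158 159 169 188 217 227 229 226 219 216 222 230 236 238 237 239]
 [157 156 158 160 171 186 210 225 228 227 230 234 235 238 238 239 240]
 [156 157 154 157 160 168 185 208 224 232 238 236 237 238 238 239 240]
 [156 157 158 157 154 158 167 190 217 230 233 234 235 237 237 239 239]
 [157 159 156 158 159 159 162 181 204 218 217 220 228 230 233 233 233]
 [161 156 158 157 158 158 160 165 185 190 183 190 203 211 213 209 214]
 [160 158 161 161 155 160 160 162 164 167 165 168 172 177 178 176 178]
 [162 161 160 163 158 158 160 158 160 162 164 162 166 163 161 159 161]]
pin [323.4, 215.1, 337.9, 241.6] [ 474.  -155.9   71.5] [[332.1 217.2]] [[330.8 228.5]]
```

```bash
python3 -m handwheel '{"travel":[[-0.4,3.3,0],[-0.4,3.3,0],[-0.45,3.2,0],[0,0,1.6],[0,0,0]],"twist":[0,0,0,0,0],"hand":[4.2,4.2,4.2,4.2,4.2]}'; python3 go.py 477 -153 71
python3 - <<'E'
from h import *
a=cam('scene')['image'];b=cam('top')['image']
f=lambda i,x,y,w,h:cv2.resize(i[y:y+h,x:x+w],(400,300),interpolation=cv2.INTER_CUBIC)
cv2.imwrite('pics/m3.png',np.hstack([f(a,280,160,120,90),f(b,290,140,100,75)])[...,::-1])
E
```

```text
time_s: 7.1
ee_pos: [475.5, -149.5, 148.8]
tool_rot: [-0.001, 0.989, 0.145, -0.001]
force: [-0.4, -0.1, 0.4]
finger_gap: 0.489
grasp_force: 0.0
t 7.1 pos [ 475.495 -149.506  148.822] F [-0.414 -0.147  0.387] gap 0.48899966311246085 gf 0.0 z [-0.003  0.001 -1.   ] ydir [ 0.287 -0.958 -0.002]
d_world [  1.505  -3.494 -77.822] travel cm [0.063 0.394 7.781]
```

View pics/m3.png

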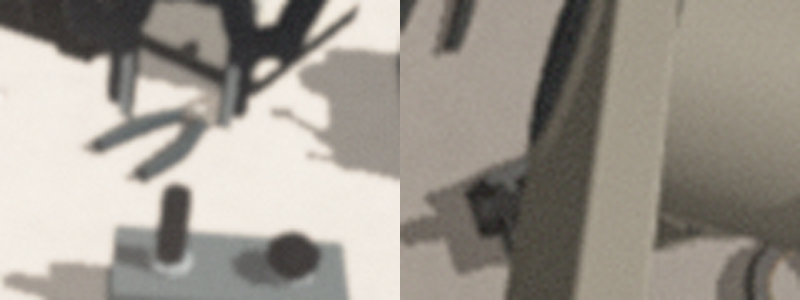

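```bash
python3 -m handwheel '{"travel":[[0.05,0.3,0.5],[0,0,2],[0,0,2],[0,0,2],[0,0,1.4],[0,0,0.7],[0,0,0]],"twist":[0,0,0,0,0,0,0],"hand":[4.2,4.2,4.2,4.2,4.2,4.2,4.2]}'; python3 go.py 477 -153 63
```

```text
time_s: 8.07
ee_pos: [477.8, -153.8, 64.1]
tool_rot: [-0.0, 0.99, 0.144, -0.0]
force: [-0.1, -0.3, 0.2]
finger_gap: 0.493
grasp_force: 0.0
t 8.075 pos [ 477.841 -153.762   64.108] F [-0.058 -0.254  0.216] gap 0.4926679859969994 gf 0.0 z [-0.  0. -1.] ydir [ 0.286 -0.958 -0.   ]
d_world [-0.841  0.762 -1.108] travel cm [-0.059 -0.097  0.111]
```

Close and lift a little.

```bash
python3 -m handwheel '{"travel":[[0,0,0],[0,0,0],[0,0,0],[0,0,0],[0,0,-1],[0,0,-2],[0,0,-3],[0,0,-2]],"twist":[0,0,0,0,0,0,0,0],"hand":[0.8,0.8,0.8,0.8,0.8,0.8,0.8,0.8]}'; python3 go.py 455 160 150
python3 - <<'E'
from h import *
a=cam('scene')['image'];b=cam('top')['image']
f=lambda i,x,y,w,h:cv2.resize(i[y:y+h,x:x+w],(400,300),interpolation=cv2.INTER_CUBIC)
cv2.imwrite('pics/m4.png',np.hstack([f(a,280,160,120,90),f(b,290,140,100,75)])[...,::-1])
E
```

```text
time_s: 9.07
ee_pos: [478.2, -154.0, 146.0]
tool_rot: [0.0, 0.99, 0.144, 0.001]
force: [-0.6, -0.2, -0.8]
finger_gap: 0.173
grasp_force: 58.4
t 9.075 pos [ 478.16  -153.951  145.988] F [-0.625 -0.164 -0.799] gap 0.17318785647670876 gf 58.412193059921265 z [ 0.001 -0.    -1.   ] ydir [ 0.286 -0.958  0.001]
d_world [-23.16  313.951   4.012] travel cm [  6.752 -30.748  -0.415]
```

View pics/m4.png

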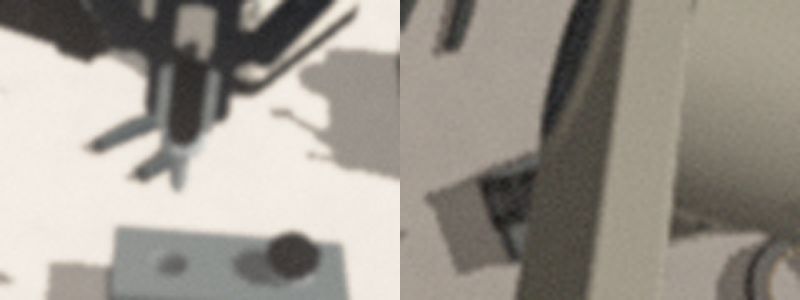

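```bash
python3 -m handwheel '{"travel":[[0.7,-3,0],[1,-4.5,0],[1,-4.5,0],[1,-4.5,0],[1,-4.5,0],[1,-4.5,0],[0.8,-3.5,0.5],[0.3,-1.7,0.5]],"twist":[0,0,0,0,0,0,0,0],"hand":[0.8,0.8,0.8,0.8,0.8,0.8,0.8,0.8]}'; python3 -m handwheel '{"travel":[[0,0,0.5],[0,0,0.5]],"twist":[0,0],"hand":[0.8,0.8]}'; python3 go.py 455 159.6 122
python3 - <<'E'
from h import *
a=cam('scene');b=cam('top')
for c in(a,b): print(proj(c,[[455,159.6,45]]),proj(c,[[455,159.6,64]]))
f=lambda i,x,y,w,h:cv2.resize(i[y:y+h,x:x+w],(400,300),interpolation=cv2.INTER_CUBIC)
cv2.imwrite('pics/m5.png',np.hstack([f(a['image'],150,150,60,45),f(b['image'],170,170,60,45)])[...,::-1])
E
```

```text
time_s: 10.18
ee_pos: [454.8, 161.2, 133.6]
tool_rot: [0.0, 0.989, 0.145, -0.0]
force: [-0.5, 0.1, -1.4]
finger_gap: 0.169
grasp_force: 58.6
time_s: 10.42
ee_pos: [455.1, 158.9, 123.7]
tool_rot: [0.0, 0.99, 0.144, -0.0]
force: [0.5, -0.1, -0.3]
finger_gap: 0.171
grasp_force: 58.6
t 10.425 pos [455.14  158.86  123.692] F [ 0.542 -0.149 -0.267] gap 0.1707043159657624 gf 58.5548597574234 z [-0.001 -0.001 -1.   ] ydir [ 0.286 -0.958  0.   ]
d_world [-0.14   0.74  -1.692] travel cm [ 0.008 -0.075  0.169]
[[180.77043001 191.28066816]] [[179.70760577 183.63030323]]
[[198.10300377 199.85749451]] [[196.62089045 199.46587647]]
```

View pics/m5.png

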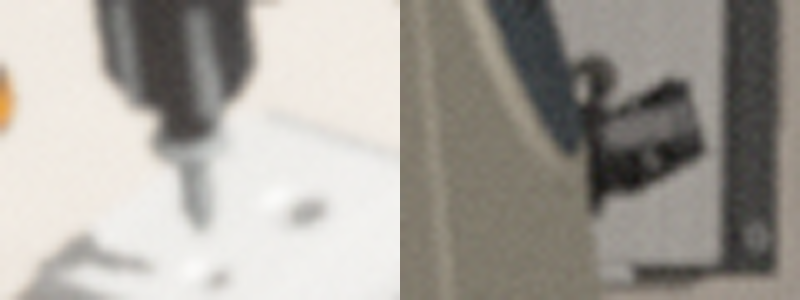

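```bash
python3 -m handwheel '{"travel":[[0,-0.1,0.6],[0,0,0.6],[0,0,0.4],[0,0,0.4],[0,0,0.3],[0,0,0.3],[0,0,0]],"twist":[0,0,0,0,0,0,0],"hand":[0.8,0.8,0.8,0.8,0.8,0.8,0.8]}'; python3 go.py 455 159.6 70
```

```text
time_s: 11.4
ee_pos: [454.9, 160.7, 98.1]
tool_rot: [0.0, 0.99, 0.144, -0.0]
force: [-1.0, -0.1, 0.1]
finger_gap: 0.169
grasp_force: 58.6
t 11.4 pos [454.918 160.712  98.08 ] F [-1.026 -0.096  0.118] gap 0.16893893905305374 gf 58.554972410202026 z [-0. -0. -1.] ydir [ 0.286 -0.958  0.   ]
d_world [  0.082  -1.112 -28.08 ] travel cm [-0.023  0.109  2.808]
```

```bash
python3 -m handwheel '{"travel":[[0,0.03,0.4],[0,0,0.4],[0,0,0.3],[0,0,0.3],[0,0,0.2],[0,0,0]],"twist":[0,0,0,0,0,0],"hand":[0.8,0.8,0.8,0.8,0.8,0.8]}'; python3 go.py 455 159.6 70
```

```text
time_s: 12.15
ee_pos: [455.0, 160.4, 82.1]
tool_rot: [0.0, 0.99, 0.144, -0.0]
force: [0.4, 0.3, -0.7]
finger_gap: 0.17
grasp_force: 58.6
t 12.15 pos [455.012 160.422  82.127] F [ 0.387  0.343 -0.68 ] gap 0.17008794939094365 gf 58.55461657047272 z [-0. -0. -1.] ydir [ 0.286 -0.958 -0.   ]
d_world [ -0.012  -0.822 -12.127] travel cm [-0.024  0.078  1.213]
```

```bash
python3 -m handwheel '{"travel":[[0,0,0.3],[0,0,0.3],[0,0,0.2],[0,0,0.2],[0,0,0.1],[0,0,0]],"twist":[0,0,0,0,0,0],"hand":[0.8,0.8,0.8,0.8,0.8,0.8]}'; python3 go.py 455 159.6 68.5
```

```text
time_s: 12.9
ee_pos: [454.9, 160.4, 71.2]
tool_rot: [0.0, 0.99, 0.144, -0.0]
force: [-1.3, 0.2, 2.4]
finger_gap: 0.173
grasp_force: 58.6
t 12.9 pos [454.868 160.416  71.214] F [-1.256  0.204  2.36 ] gap 0.17275477639088993 gf 58.62371563911438 z [-0. -0. -1.] ydir [ 0.286 -0.958 -0.   ]
d_world [ 0.132 -0.816 -2.714] travel cm [-0.011  0.082  0.271]
```

```bash
python3 -m handwheel '{"travel":[[0,0,0.1],[0,0,0.1],[0,0,0.1],[0,0,0]],"twist":[0,0,0,0],"hand":[0.8,0.8,0.8,0.8]}'; python3 go.py 455 159.6 68.5
```

```text
time_s: 13.4
ee_pos: [454.8, 160.4, 69.1]
tool_rot: [-0.0, 0.99, 0.144, -0.0]
force: [-7.9, -0.8, 19.1]
finger_gap: 0.173
grasp_force: 60.8
t 13.4 pos [454.801 160.428  69.118] F [-7.853 -0.767 19.092] gap 0.1725277596264004 gf 60.83475708961487 z [-0.001 -0.    -1.   ] ydir [ 0.286 -0.958 -0.   ]
d_world [ 0.199 -0.828 -0.618] travel cm [-0.005  0.085  0.062]
```

```bash
python3 -m handwheel '{"travel":[[-0.05,0,0],[-0.03,0,0],[0,0,0]],"twist":[0,0,0],"hand":[0.8,0.8,0.8]}'; python3 go.py 455 159.6 68.5
python3 - <<'E'
from h import *
a=cam('scene');b=cam('top')
for n,c in(('scene',a),):
    r=finder.silhouettes('leaf',n)
    P=cloud(c,cv2.erode(r[0]['region'].astype(np.uint8),np.ones((3,3)))>0); P=P[(P[:,2]>34)&(P[:,2]<60)]
    A=np.c_[P[:,:2]-[549,160],np.ones(len(P))]; print(len(P),np.linalg.lstsq(A,P[:,2],rcond=None)[0].round(4))
f=lambda i,x,y,w,h:cv2.resize(i[y:y+h,x:x+w],(400,300),interpolation=cv2.INTER_CUBIC)
cv2.imwrite('pics/m6.png',np.hstack([f(a['image'],140,150,80,60),f(b['image'],160,150,80,60)])[...,::-1])
E
```

```text
time_s: 13.78
ee_pos: [454.7, 160.4, 69.2]
tool_rot: [-0.0, 0.99, 0.144, 0.0]
force: [-4.6, 0.2, 16.1]
finger_gap: 0.171
grasp_force: 60.8
t 13.775 pos [454.702 160.414  69.185] F [-4.607  0.16  16.124] gap 0.17081950191913572 gf 60.756354331970215 z [ 0.001  0.    -1.   ] ydir [ 0.286 -0.958 -0.   ]
d_world [ 0.298 -0.814 -0.685] travel cm [0.005 0.086 0.069]
998 [1.15000e-02 3.60000e-03 4.08566e+01]
```

View pics/m6.png

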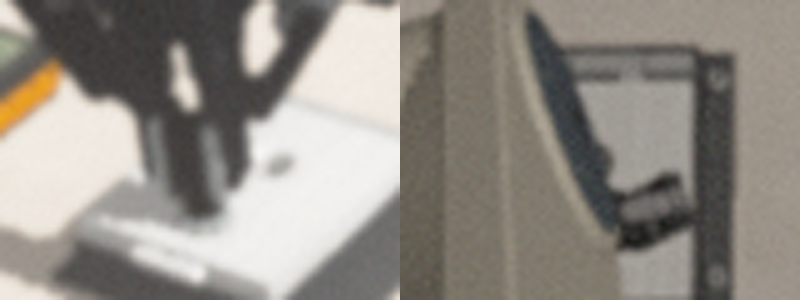

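```bash
python3 -m handwheel '{"travel":[[-0.06,0,0],[0,0,0.05],[0,0,0.05],[0,0,0],[0,0,0]],"twist":[0,0,0,0,0],"hand":[0.8,0.8,0.8,0.8,0.8]}'; python3 go.py 455 159.6 68.5
python3 - <<'E'
from h import *
F=[];
for i in range(4):
    c=cam('scene' if i%2 else 'top'); o=observe(); F.append(np.r_[o['force'],o['ee_pos'][2]])
    if i%2:
        r=finder.silhouettes('leaf','scene'); P=cloud(c,cv2.erode(r[0]['region'].astype(np.uint8),np.ones((3,3)))>0); P=P[abs(P[:,2]-41)<5]
        print(np.linalg.lstsq(np.c_[P[:,:2]-[549,160],np.ones(len(P))],P[:,2],rcond=None)[0].round(4))
print(np.mean(F,0))
E
```

```text
time_s: 14.55
ee_pos: [454.7, 160.4, 68.9]
tool_rot: [-0.0, 0.99, 0.144, 0.001]
force: [-7.0, -0.6, 27.0]
finger_gap: 0.163
grasp_force: 61.3
t 14.55 pos [454.702 160.421  68.947] F [-6.982 -0.621 26.99 ] gap 0.16303419867017738 gf 61.31608843803406 z [ 0.002  0.001 -1.   ] ydir [ 0.286 -0.958 -0.   ]
d_world [ 0.298 -0.821 -0.447] travel cm [0.005 0.087 0.045]
[ 8.10000e-03 -3.00000e-04  4.07283e+01]
[7.30000e-03 3.20000e-03 4.07042e+01]
[-7.07219176 -0.65403857 27.27567137 68.94191353]
```

```bash
python3 -c "
from cell import finish_job
print(finish_job())"
```

```text
the job is handed in; nothing more can be done
None
```

I folded the leaf down, pushed the locking pin home through it into the base, and handed the job in at about 15 s. The gripper was still holding the pin and pressing the jig shut with about 27 N; the last pictures and depth readings show the leaf shut, and I left the plug untouched in the stand, but no verdict came back.

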